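Kit the bored rings at the inspection bench

ROBOT

A 7-joint arm with a two-finger parallel gripper is mounted at the origin on the work surface. World frame = base frame: x ahead of the robot, y to its left, z up, the work surface at z = 0. Lengths are in m, angles in rad, forces in N, time in s.
With the tool pointing down it reaches from about 0.425 to 0.8 m from the base axis. Payload 8.3 kg.
Tool frame: the origin (TCP) lies midway between the tips of the shut fingers; the grasp point (between the pads) lies 19 mm behind it (ctrl.pinch_z is the distance from the TCP to the grasp point, in m); z points along the fingers, y is the line along which they close (so a half turn about z gives the same grasp; the last joint's range is limited). The gripper opens to 85 mm and grips with 20 to 120 N. Pads are 22 mm wide; open, the fingers measure 114 mm over their backs; the gripper's body (76 mm by 85 mm) begins 54 mm behind the grasp point. The pads swing forward as they close: fully open they stand 13 mm farther back than shut.
Start: joints at [1.2, 0.383, 0.016, 1.37, -0.006, 1.388, -0.046], TCP at [0.189, -0.596, 0.231] pointing down, gripper open.
Joint ranges: [-2.95, 2.95], [-0.25, 2.06], [-1.52, 1.56], [0.18, 2.33], [-1.44, 4.58], [0.02, 2.06], [-3.01, 3.01]. Speed limits (rad/s): [2.39, 2.39, 3.01, 3.01, 3.14, 3.14, 3.14].

INTERFACE

Orientations are given as [roll, pitch, yaw] about the fixed x, y, z axes, in that order (R = Rz(yaw) Ry(pitch) Rx(roll)).
In Python, from plant import ctrl, optics gives the robot as it stands.
- The arm moves only by the tool jog_arm, never from a script. Its arguments are lists of equal length, an entry for each row: "grip": the opening, from 0 (shut) to 1 (fully open); "translation": the shift along the tool's x, y, z normalised to -1 to 1, where 1 is 0.05 m, a list of three; "twist": the turn about the tool's z normalised to -1 to 1, where 1 is 4 degrees. In form: {"grip": [grip, ...], "translation": [[x, y, z], ...], "twist": [twist, ...]}. A call has 1 to 20 rows; each row shifts and turns the commanded pose from where the row before left it, along the tool's axes as they then stand; what a row does not reach is not made up. A row lasts 1/10 s, in which the tool goes at most 50 mm and 8.59 degrees, less where a joint would pass 70% of its speed; a pose out of reach is approached as far as the arm can. A call with a number of a shift or a turn outside -1 to 1 is refused whole. A call with a gripper value outside its range is refused whole. The fingers move at their own pace and stop on an object; "squeeze" is the grip in N (left out, the last holds). Time passes only in rows, so rows that do not move let the fingers close. It gives the time, the measured TCP pose, the force, the opening and the grip force at its end, in the units of the state.
- ctrl.get_state(): the state, without advancing time (a new reading comes with each control period).
- optics.snapshot(name): name is "side" or "top" or "wrist"; returns a dict with "pixels" (480x640x3 uint8, red, green, blue), "camera_matrix" (3x3 intrinsics, pixels), "eye" and "orientation" of the camera in the world; the wrist camera has in their place "hand_eye" (4x4, takes a point from camera to tool coordinates, whose origin is the TCP and whose axes are the flange's). Camera axes: x right, y up, looking along -z (the intrinsics and any distortion apply to the point x, -y, -z); pixel columns grow to the right and rows downward; lengths in m; the calibration is good to about 2 mm. A picture is of the moment at which its call begins: read the wrist's pose just before it. There is no depth.
- ctrl.job_done(): hands the job in; it is judged then, once.
Trained networks look in the newest picture that a camera, given by its name, has taken for a name from the list of things; names that differ only in an ending like _2 or _b are one class to them, and where a whole thing is asked for, a point or a joint stands for the part that bears it (a point fixed in the world has none). Each returns a list of dicts, best first, with "score" (0 to 1); they miss things now and then, are a little off and sometimes report something else, mostly with a low value. They report only what shows in the picture. A call takes as long as a camera call. They do not tell look-alikes from the thing itself.
- optics.recognise(thing, camera): "extent" ([left, top, right, bottom] in pixels, round what is visible of it).
The state is a dict: "clock": time; "qpos": joint angles; "qvel": joint speeds; "joint_torque": joint torques, N m; "ee_pos": TCP position; "ee_rot": TCP orientation; "ft_force": force on the tool from outside, world axes, zero at the start; "torque": the same for the moment, N m; "gripper_width": finger opening in m; "grip_force": force on a finger pad.
Only numpy, scipy, OpenCV 4.12 (cv2) and the standard library are available. Lean on these libraries where they do the work, as an engineer would, in place of code of your own. Each camera call takes 0.05 s, during which the arm holds its last target. There are 200 camera calls.

TASK

Put the three round bored rings into the kit tray, each standing flat in the pocket made for its size: the small ring in the small pocket, the medium in the medium, the large in the large. Set each down without dropping it, and leave the two solid slugs, the hexagon nut and the red torch standing where they are.

Things in the scene. Friction and masses are not known exactly. Their poses are not given: they have to be found in the camera images.
- ring_small: small turned aluminium ring, round, 30 mm outside diameter, 18 mm through bore seen from above as a hole, 36 mm high, about 45 g, loose, standing on the bench on its flat end. Origin: centre of its underside; z up along the bore.
- ring_medium: medium turned aluminium ring, round, 47 mm outside diameter, 30 mm through bore seen from above as a hole, 36 mm high, about 100 g, loose, standing on the bench on its flat end. Origin: centre of its underside; z up along the bore.
- ring_large: large turned aluminium ring, round, 64 mm outside diameter, 44 mm through bore seen from above as a hole, 36 mm high, about 165 g, loose, standing on the bench on its flat end. Origin: centre of its underside; z up along the bore.
- nest_small: small nest, fixed grey block 92 x 92 x 14 mm, round pocket 46 mm wide, 10 mm deep. Origin: block underside on the pocket axis, 6 mm over the bench; pocket floor at +4 mm, top at +14 mm. The 3 nests lie in any order in a row along their y (x across it), 96 mm apart, in a fixed wooden tray 108 x 304 mm, walls flush with their tops. Seated ring's origin: +4 mm here, 10 mm over the bench.
- nest_medium: medium nest, fixed grey block 92 x 92 x 14 mm, round pocket 63 mm wide, 10 mm deep. Origin: block underside on the pocket axis, 6 mm over the bench; pocket floor at +4 mm, top at +14 mm. The 3 nests lie in any order in a row along their y (x across it), 96 mm apart, in a fixed wooden tray 108 x 304 mm, walls flush with their tops. Seated ring's origin: +4 mm here, 10 mm over the bench.
- nest_large: large nest, fixed grey block 92 x 92 x 14 mm, round pocket 80 mm wide, 10 mm deep. Origin: block underside on the pocket axis, 6 mm over the bench; pocket floor at +4 mm, top at +14 mm. The 3 nests lie in any order in a row along their y (x across it), 96 mm apart, in a fixed wooden tray 108 x 304 mm, walls flush with their tops. Seated ring's origin: +4 mm here, 10 mm over the bench.
- slug_medium: look-alike: solid aluminium slug, no bore (plain flat top), 47 mm diameter, 36 mm high, loose. Stays where it is. Origin: centre of its underside, z up.
- slug_large: look-alike: solid aluminium slug, no bore (plain flat top), 64 mm diameter, 36 mm high, loose. Stays where it is. Origin: centre of its underside, z up.
- hex_nut: look-alike: aluminium hexagon nut, six flats, 46 mm across flats, 53 mm across corners, 26 mm hole, 30 mm high, loose. Stays where it is. Origin: centre of its underside, z up.
- torch: red pocket torch standing upright, 34 mm diameter at its foot, 92 mm high, loose, beyond the parts. Stays where it is. Origin: centre of its underside, z up.
There are look-alikes about, which are no part of the job. What is shaped like the ring_large but orange or pink is not meant. What is shaped like the ring_medium but green is not meant.

How it is judged:
At the end, for the whole second after the job is handed in: Each ring stands upright (within 0.08 rad) and flat on the floor of the pocket of its own size (axis within 9.5 mm of the pocket's, underside within about 2.5 mm of the pocket floor), released and at rest; both slugs, the hexagon nut and the torch are within 15 mm of where they started (horizontal distance between ring_small and nest_small below 0.0095 m and z of ring_small in the frame of nest_small between 0.001 and 0.0065 m and angle between each of ring_small, ring_medium, ring_large's own z axis and vertical below 0.08 rad and linear speed of each of ring_small, ring_medium, ring_large below 0.02 m/s and contact force between each of ring_small, ring_medium, ring_large and the fingers below 0.05 N and horizontal distance between ring_medium and nest_medium below 0.0095 m and z of ring_medium in the frame of nest_medium between 0.001 and 0.0065 m and horizontal distance between ring_large and nest_large below 0.0095 m and z of ring_large in the frame of nest_large between 0.001 and 0.0065 m and distance of each of slug_medium, slug_large, hex_nut, torch from where it was at the start of the episode below 0.015 m); the robot touches nothing.
It fails at once if a solid slug, the hexagon nut or the torch is moved more than 15 mm or tipped over (distance of any of slug_medium, slug_large, hex_nut, torch from where it was at the start of the episode above 0.015 m or angle between any of slug_medium, slug_large, hex_nut, torch's own z axis and vertical above 0.4 rad).
It fails at once if a ring is dropped: it moves faster than 0.5 m/s (a fall of over 12 mm) with no finger touching it ((contact force between ring_small and the fingers below 0.05 N and linear speed of ring_small above 0.5 m/s) or (contact force between ring_medium and the fingers below 0.05 N and linear speed of ring_medium above 0.5 m/s) or (contact force between ring_large and the fingers below 0.05 N and linear speed of ring_large above 0.5 m/s)).
It also fails if it takes over 88 s, if anything falls off the work surface, if the arm or the gripper's body presses on something with over 40 N, if the wrist force passes 120 N, or if a joint passes its speed limit or range.

## Working session

There is one attempt and no reset: what is moved stays moved. The work goes in short steps, Python scripts to look and compute and a tool call to move; the robot and the scene stay as the last step left them, time stands still between calls to the robot, and variables do not carry over. Pictures are saved under pics/ and viewed, at most 14 in all, crops included, and the job is handed in when it is done.

Besides the shell and the picture viewer there is one more tool, called by a JSON object that holds its "fn" and its "kwargs". jog_arm: Moves the arm, as the interface text tells. Scaled input: -1 to 1 covers 0.05 m each way for a shift and 4 degrees each way for a turn. Its arguments: {"type":"object","properties":{"grip":{"type":"array","items":{"type":"number"}},"translation":{"type":"array","items":{"type":"array","items":{"type":"number"}}},"twist":{"type":"array","items":{"type":"number"}},"squeeze":{"type":"number"}},"required":["grip","translation","twist"]}

```bash
ls; mkdir -p pics; python3 - <<'E'
from plant import ctrl, optics
import cv2, numpy as np
print(ctrl.get_state())
for c in ["top","side"]:
    s=optics.snapshot(c)
    cv2.imwrite(f"pics/{c}0.png",s["pixels"][:,:,::-1])
    print(c,{k:np.round(v,4).tolist() for k,v in s.items() if k!="pixels"})
    for t in ["ring_small","ring_medium","ring_large","nest_small","nest_medium","nest_large","slug_medium","slug_large","hex_nut","torch"]:
        print(t,[(np.round(d["extent"]).tolist(),round(d["score"],2)) for d in optics.recognise(t,c)][:5])
print(ctrl.pinch_z)
E
```

```text
pics
{'clock': 0.0, 'qpos': array([ 1.20011028,  0.38427207,  0.01640941,  1.37120192, -0.00629746,
        1.38818258, -0.0464826 ]), 'qvel': array([ 0.00022129,  0.00063831, -0.00137248, -0.00047317, -0.00086522,
       -0.00012455, -0.00095074]), 'joint_torque': array([ 4.81764182e-04, -6.27578974e+01,  8.44607335e-01, -3.71823299e+01,
        1.66275044e-02,  1.43210133e-02, -1.49538340e-05]), 'ee_pos': array([ 0.1891992 , -0.59513185,  0.23023638]), 'ee_rot': array([-3.13957943e+00,  5.45686711e-05,  3.07834546e-01]), 'ft_force': array([-0.04902831, -0.20497864, -0.72643851]), 'torque': array([-0.03692419, -0.02859898, -0.00010002]), 'grip_force': 0.0, 'gripper_width': 0.08555236747329092}
top {'camera_matrix': [[443.3356, 0.0, 326.0836], [0.0, 443.3356, 233.0002], [0.0, 0.0, 1.0]], 'eye': [0.4696, 0.0533, 0.9076], 'orientation': [0.1027, 0.0286, -1.6]}
ring_small [([252.0, 204.0, 268.0, 227.0], 0.72), ([299.0, 207.0, 324.0, 234.0], 0.71)]
ring_medium [([300.0, 272.0, 326.0, 296.0], 0.86), ([314.0, 329.0, 338.0, 356.0], 0.73), ([228.0, 268.0, 261.0, 302.0], 0.67)]
ring_large [([
[... 727 characters left out ...]
409.0, 290.0, 441.0, 324.0], 0.83), ([254.0, 269.0, 272.0, 293.0], 0.75), ([348.0, 268.0, 376.0, 302.0], 0.69)]
ring_large [([202.0, 309.0, 242.0, 354.0], 0.92), ([144.0, 364.0, 198.0, 415.0], 0.8), ([167.0, 279.0, 207.0, 319.0], 0.8)]
nest_small [([396.0, 175.0, 451.0, 209.0], 0.69)]
nest_medium [([422.0, 163.0, 476.0, 188.0], 0.83)]
nest_large [([253.0, 268.0, 274.0, 295.0], 0.18), ([296.0, 241.0, 323.0, 271.0], 0.18)]
slug_medium [([256.0, 348.0, 288.0, 389.0], 0.62), ([362.0, 190.0, 419.0, 219.0], 0.39)]
slug_large [([291.0, 305.0, 332.0, 352.0], 0.67)]
hex_nut [([296.0, 241.0, 320.0, 268.0], 0.57), ([254.0, 347.0, 289.0, 389.0], 0.27)]
torch [([243.0, 180.0, 261.0, 229.0], 0.59)]
0.0187
```

View pics/top0.png

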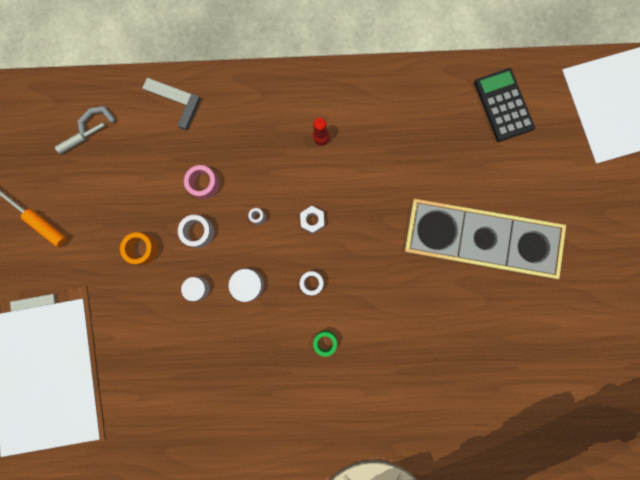

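View pics/side0.png

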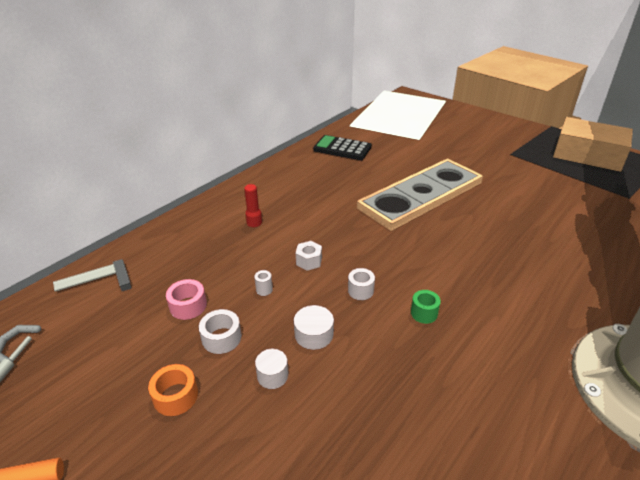

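```bash
python3 - <<'E'
import cv2
i=cv2.imread("pics/top0.png")[110:370,110:400]
cv2.imwrite("pics/crop0.png",cv2.resize(i,(660,592),interpolation=cv2.INTER_CUBIC))
E
```

```text
(no output)
```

View pics/crop0.png

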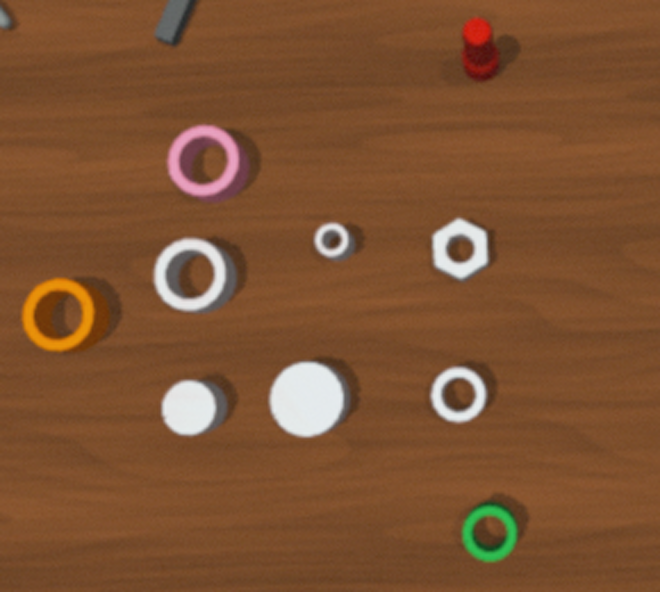

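The pictures show three bored silver rings:
- **Large, top image (195,231).** The pink (200,181) and orange (136,248) rings are look-alikes.
- **Small (256,215).**
- **Medium (312,283).** The green ring (325,344) and the hexagon nut (312,219) are look-alikes.

The plain white discs at (193,289) and (245,285) are the slugs, and the torch is at (320,130). The tray pockets from left to right are large (437,230), small (485,238) and medium (533,247). The crop confirms the silver colour, the bores and the round outlines of the three rings.

```bash
cat > h.py <<'E'
import numpy as np, cv2
from scipy.spatial.transform import Rotation as Ro
from plant import ctrl, optics
def world(s,uv,z):
    """pixels -> world points on the horizontal plane z"""
    uv=np.atleast_2d(np.float64(uv)); K=s["camera_matrix"]
    d=np.c_[(uv[:,0]-K[0,2])/K[0,0],-(uv[:,1]-K[1,2])/K[1,1],-np.ones(len(uv))]@Ro.from_euler("xyz",s["orientation"]).as_matrix().T
    return s["eye"]+d*((z-s["eye"][2])/d[:,2])[:,None]
def circle(s,mask,seed,z):
    """world centre and diameter of the blob nearest seed, in plane z"""
    cs,_=cv2.findContours(mask.astype(np.uint8),cv2.RETR_EXTERNAL,cv2.CHAIN_APPROX_NONE)
    c=min((c for c in cs if cv2.contourArea(c)>60),key=lambda c:np.hypot(*(np.array(cv2.minEnclosingCircle(c)[0])-seed)))
    P=world(s,c[:,0],z)
    (x,y),r=cv2.minEnclosingCircle(np.float32(P[:,:2]*1000)); 
    e=cv2.fitEllipse(np.float32(P[:,:2]*1000))
    return np.round([*np.array(e[0]),*e[1],x,y,2*r],1)
def moving(tgt,yaw=None):
    st=ctrl.get_state(); R=Ro.from_euler("xyz",st["ee_rot"]).as_matrix()
    return R.T@(np.array(tgt)-st["ee_pos"])
E
python3 - <<'E'
from h import *
s=optics.snapshot("top"); p=s["pixels"].astype(int); g=p.min(2)
for n,uv in dict(ring_s=(256,215),ring_m=(312,283),ring_l=(195,231),nut=(312,219),slug_m=(193,289),slug_l=(245,285)).items():
    print(n,circle(s,g>175,uv,.036), np.round(world(s,uv,.036)[0],3),p[uv[1],uv[0]])
for n,uv in dict(n_l=(437,230),n_s=(485,238),n_m=(533,247)).items():
    print(n,circle(s,p.max(2)<95,uv,.020),p[uv[1],uv[0]])
print(p[238,463-15:500:3].max(1), world(s,(320,124),.092))
E
```

```text
ring_s [601.2 215.5  26.2  26.8 601.2 215.6  28.2] [0.601 0.214 0.036] [79 51 38]
ring_m [463.1 107.9  43.6  43.8 463.2 107.7  45.2] [0.463 0.106 0.036] [120  74  42]
ring_l [574.7 340.9  60.5  60.7 574.8 340.9  62.2] [0.573 0.337 0.036] [126  79  44]
nut [589.4 102.9  46.   46.5 589.9 102.6  50.7] [0.589 0.103 0.036] [122  77  41]
slug_m [458.4 341.4  43.7  44.3 458.5 341.7  46. ] [0.458 0.341 0.036] [228 234 234]
slug_l [463.2 239.   61.2  61.5 463.2 238.9  63.2] [0.463 0.238 0.036] [228 234 236]
n_l [ 561.4 -145.7   75.5   75.9  561.5 -145.7   77.8] [51 50 46]
n_s [ 541.5 -239.4   41.6   42.9  541.6 -239.7   44.5] [51 49 49]
n_m [ 521.6 -333.3   58.7   59.6  521.7 -333.3   61.5] [47 46 44]
[ 49  49  81 161 106 167 168 168 161  51  52  52  48  52  49  50  96 165] [[0.7627804  0.07959482 0.092     ]]
```

{"fn": "jog_arm", "kwargs": {"grip": [1, 1, 1, 1, 1, 1, 1, 1, 1, 1, 1, 1, 1, 1], "translation": [[0, 0, 0], [0, 0, 0], [0, 0, 0], [0, 0, 0], [0, 0, 0], [0.69, -0.54, 0], [0.69, -0.54, 0], [0.69, -0.54, 0], [0.69, -0.54, 0], [0.69, -0.54, 0], [0.69, -0.54, 0], [0.69, -0.54, 0], [0.69, -0.54, 0], [0.69, -0.54, 0]], "twist": [0.88, 0.88, 0.88, 0.88, 0.88, 0, 0, 0, 0, 0, 0, 0, 0, 0], "squeeze": 40}}

```text
clock: 2.55
ee_pos: [0.5009, -0.3512, 0.2316]
ee_rot: [3.141, -0.0, 0.0]
ft_force: [-0.1, -0.8, 0.6]
gripper_width: 0.0854
grip_force: 0.0
```

{"fn": "jog_arm", "kwargs": {"grip": [1, 1, 1, 1, 1, 1, 1, 1, 1, 1, 1, 1, 1, 1, 1], "translation": [[-0.058, -0.706, 0.2], [-0.058, -0.706, 0.2], [-0.058, -0.706, 0.2], [-0.058, -0.706, 0.2], [-0.058, -0.706, 0.2], [-0.058, -0.706, 0.2], [-0.058, -0.706, 0.2], [-0.058, -0.706, 0.2], [-0.058, -0.706, 0.2], [-0.058, -0.706, 0.2], [-0.058, -0.706, 0.2], [-0.058, -0.706, 0.2], [-0.058, -0.706, 0.2], [0, 0, 0], [0, 0, 0]], "twist": [0, 0, 0, 0, 0, 0, 0, 0, 0, 0, 0, 0, 0, 0, 0]}}

```text
clock: 4.05
ee_pos: [0.4615, 0.1072, 0.1013]
ee_rot: [-3.142, 0.0, 0.003]
ft_force: [0.1, -0.8, 0.4]
gripper_width: 0.0851
grip_force: 0.0
```

{"fn": "jog_arm", "kwargs": {"grip": [1, 1, 1, 1, 1, 1, 1, 0.4, 0.4, 0.4, 0.4, 0.4, 0.4, 0.4, 0.4], "translation": [[0.03, -0.01, 0.4], [0, 0, 0.4], [0, 0, 0.4], [0, 0, 0.4], [0, 0, 0.22], [0, 0, 0], [0, 0, 0], [0, 0, 0], [0, 0, 0], [0, 0, 0], [0, 0, 0], [0, 0, 0], [0, 0, 0], [0, 0, 0], [0, 0, 0]], "twist": [0, 0, 0, 0, 0, 0, 0, 0, 0, 0, 0, 0, 0, 0, 0]}}

```text
clock: 5.55
ee_pos: [0.4638, 0.1071, 0.0114]
ee_rot: [3.141, -0.001, 0.001]
ft_force: [-3.2, -1.7, 7.8]
gripper_width: 0.0459
grip_force: 39.8
```

{"fn": "jog_arm", "kwargs": {"grip": [0.4, 0.4, 0.4, 0.4, 0.4, 0.4, 0.4, 0.4, 0.4, 0.4, 0.4, 0.4, 0.4, 0.4, 0.4, 0.4, 0.4, 0.4, 0.4, 0.4], "translation": [[0, 0, -0.2], [0, 0, -0.4], [0, 0, -0.5], [0, 0, -0.5], [0, 0, -0.2], [0.089, 0.677, 0], [0.089, 0.677, 0], [0.089, 0.677, 0], [0.089, 0.677, 0], [0.089, 0.677, 0], [0.089, 0.677, 0], [0.089, 0.677, 0], [0.089, 0.677, 0], [0.089, 0.677, 0], [0.089, 0.677, 0], [0.089, 0.677, 0], [0.089, 0.677, 0], [0.089, 0.677, 0], [0, 0, 0], [0, 0, 0]], "twist": [0, 0, 0, 0, 0, 0, 0, 0, 0, 0, 0, 0, 0, 0, 0, 0, 0, 0, 0, 0]}}

```text
clock: 7.55
ee_pos: [0.5207, -0.3335, 0.0994]
ee_rot: [-3.141, 0.001, -0.001]
ft_force: [0.1, 0.5, -0.4]
gripper_width: 0.0462
grip_force: 41.2
```

```bash
python3 - <<'E'
from h import *
s=optics.snapshot("side"); w=optics.snapshot("wrist")
a=cv2.resize(s["pixels"][80:280,330:570],(480,400)); b=cv2.resize(w["pixels"],(320,240))
o=np.zeros((400,800,3),np.uint8); o[:,:480]=a; o[:240,480:]=b
cv2.imwrite("pics/held1.png",o[:,:,::-1])
E
```

```text
(no output)
```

View pics/held1.png

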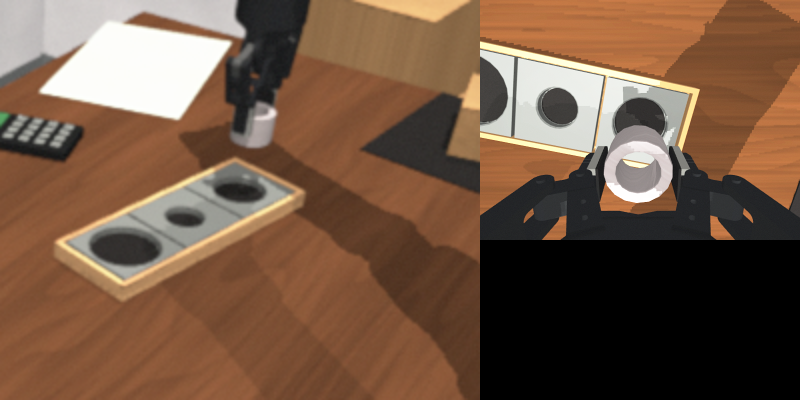

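The ring is held upright in the pads (side view, about (250,125)), above the medium pocket. Lowering.

{"fn": "jog_arm", "kwargs": {"grip": [0.4, 0.4, 0.4, 0.4, 0.4, 0.4, 0.4, 0.4], "translation": [[0.01, 0, 0.4], [0, 0, 0.4], [0, 0, 0.4], [0, 0, 0.2], [0, 0, 0.08], [0, 0, 0.06], [0, 0, 0], [0, 0, 0]], "twist": [0, 0, 0, 0, 0, 0, 0, 0]}}

```text
clock: 8.45
ee_pos: [0.5224, -0.3332, 0.0242]
ee_rot: [3.141, -0.001, 0.001]
ft_force: [0.1, -0.4, -1.2]
gripper_width: 0.0461
grip_force: 41.3
```

{"fn": "jog_arm", "kwargs": {"grip": [0.4, 0.4, 0.4, 0.4, 0.4], "translation": [[0, 0, 0.02], [0, 0, 0.02], [0, 0, 0.015], [0, 0, 0], [0, 0, 0]], "twist": [0, 0, 0, 0, 0]}}

```text
clock: 8.95
ee_pos: [0.5221, -0.3332, 0.0215]
ee_rot: [3.141, -0.001, 0.001]
ft_force: [-2.4, 1.7, 6.0]
gripper_width: 0.0461
grip_force: 41.8
```

{"fn": "jog_arm", "kwargs": {"grip": [0.6, 0.65, 0.7, 0.8, 0.8, 0.8, 0.8, 0.8, 0.8, 0.8], "translation": [[0, 0, 0], [0, 0, 0], [0, 0, 0], [0, 0, 0], [0, 0, 0], [0, 0, 0], [0, 0, -0.2], [0, 0, -0.6], [0, 0, -0.8], [0, 0, -0.6]], "twist": [0, 0, 0, 0, 0, 0, 0, 0, 0, 0]}}

```text
clock: 9.95
ee_pos: [0.5224, -0.3332, 0.1337]
ee_rot: [3.141, -0.002, 0.001]
ft_force: [0.9, -0.3, -1.3]
gripper_width: 0.0684
grip_force: 0.0
```

```bash
python3 - <<'E'
from h import *
s=optics.snapshot("side")
cv2.imwrite("pics/pl1.png",cv2.resize(s["pixels"][80:280,330:570],(720,600))[:,:,::-1])
print(ctrl.get_state()["ee_pos"])
E
```

```text
[ 0.52469751 -0.3345344   0.13934189]
```

View pics/pl1.png

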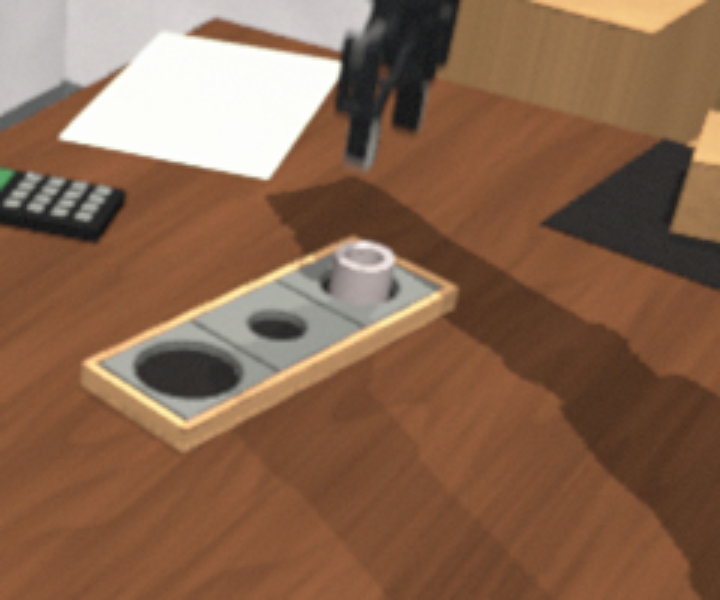

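The medium ring stands flat in its pocket at crop (362,270). Next is the small ring.

{"fn": "jog_arm", "kwargs": {"grip": [0.7, 0.7, 0.7, 0.7, 0.7, 0.7, 0.7, 0.7, 0.7, 0.7, 0.7, 0.7, 0.7, 0.7, 0.7, 0.7, 0.7], "translation": [[0.103, -0.733, 0], [0.103, -0.733, 0], [0.103, -0.733, 0], [0.103, -0.733, 0], [0.103, -0.733, 0], [0.103, -0.733, 0], [0.103, -0.733, 0], [0.103, -0.733, 0], [0.103, -0.733, 0], [0.103, -0.733, 0.1], [0.103, -0.733, 0.1], [0.103, -0.733, 0.1], [0.103, -0.733, 0.2], [0.103, -0.733, 0.2], [0.103, -0.733, 0.2], [0, 0, 0], [0, 0, 0]], "twist": [0, 0, 0, 0, 0, 0, 0, 0, 0, 0, 0, 0, 0, 0, 0, 0, 0]}}

```text
clock: 11.7
ee_pos: [0.5983, 0.2182, 0.0855]
ee_rot: [-3.141, 0.0, 0.003]
ft_force: [-0.1, -1.2, -0.3]
gripper_width: 0.0596
grip_force: 0.0
```

{"fn": "jog_arm", "kwargs": {"grip": [0.7, 0.7, 0.7, 0.7, 0.7, 0.7, 0.2, 0.2, 0.2, 0.2, 0.2, 0.2, 0.2, 0.2], "translation": [[0.04, 0.04, 0.3], [0, 0, 0.4], [0, 0, 0.4], [0, 0, 0.35], [0, 0, 0], [0, 0, 0], [0, 0, 0], [0, 0, 0], [0, 0, 0], [0, 0, 0], [0, 0, 0], [0, 0, 0], [0, 0, 0], [0, 0, 0]], "twist": [0, 0, 0, 0, 0, 0, 0, 0, 0, 0, 0, 0, 0, 0]}}

```text
clock: 13.1
ee_pos: [0.6017, 0.2149, 0.0146]
ee_rot: [-3.141, -0.002, 0.0]
ft_force: [-0.8, -1.1, 6.1]
gripper_width: 0.0288
grip_force: 39.6
```

{"fn": "jog_arm", "kwargs": {"grip": [0.2, 0.2, 0.2, 0.2, 0.2, 0.2, 0.2, 0.2, 0.2, 0.2, 0.2, 0.2, 0.2, 0.2, 0.2, 0.2, 0.2, 0.2, 0.2, 0.2], "translation": [[0, 0, -0.2], [0, 0, -0.4], [0, 0, -0.5], [0, 0, -0.5], [0, 0, -0.2], [-0.093, 0.699, 0], [-0.093, 0.699, 0], [-0.093, 0.699, 0], [-0.093, 0.699, 0], [-0.093, 0.699, 0], [-0.093, 0.699, 0], [-0.093, 0.699, 0], [-0.093, 0.699, 0], [-0.093, 0.699, 0], [-0.093, 0.699, 0], [-0.093, 0.699, 0], [-0.093, 0.699, 0], [-0.093, 0.699, 0], [0, 0, 0], [0, 0, 0]], "twist": [0, 0, 0, 0, 0, 0, 0, 0, 0, 0, 0, 0, 0, 0, 0, 0, 0, 0, 0, 0]}}

```text
clock: 15.1
ee_pos: [0.5399, -0.2405, 0.1026]
ee_rot: [-3.141, 0.001, -0.002]
ft_force: [0.8, 0.9, 0.2]
gripper_width: 0.0289
grip_force: 39.6
```

```bash
python3 - <<'E'
from h import *
s=optics.snapshot("side"); w=optics.snapshot("wrist")
a=cv2.resize(s["pixels"][80:280,330:570],(480,400)); b=cv2.resize(w["pixels"],(320,240))
o=np.zeros((400,800,3),np.uint8); o[:,:480]=a; o[:240,480:]=b
cv2.imwrite("pics/held2.png",o[:,:,::-1]); print(ctrl.get_state()["ee_pos"])
E
```

```text
[ 0.54081852 -0.23809494  0.1028053 ]
```

View pics/held2.png

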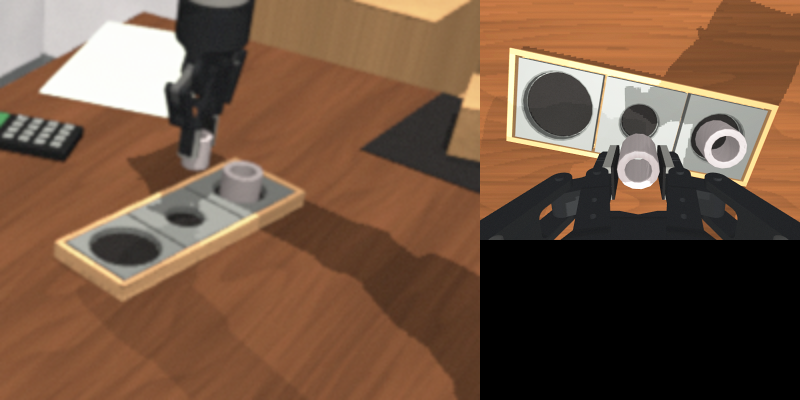

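The small ring is held upright above the small pocket (side view, about (195,150)).

{"fn": "jog_arm", "kwargs": {"grip": [0.2, 0.2, 0.2, 0.2, 0.2, 0.2, 0.2, 0.2], "translation": [[0.01, 0.02, 0.4], [0, 0, 0.4], [0, 0, 0.4], [0, 0, 0.2], [0, 0, 0.08], [0, 0, 0.05], [0, 0, 0], [0, 0, 0]], "twist": [0, 0, 0, 0, 0, 0, 0, 0]}}

```text
clock: 16.0
ee_pos: [0.5417, -0.2407, 0.0275]
ee_rot: [3.141, -0.001, 0.001]
ft_force: [0.6, -0.7, -0.5]
gripper_width: 0.0288
grip_force: 39.6
```

{"fn": "jog_arm", "kwargs": {"grip": [0.2, 0.2, 0.2, 0.2, 0.2], "translation": [[0, 0, 0.02], [0, 0, 0.02], [0, 0, 0.02], [0, 0, 0], [0, 0, 0]], "twist": [0, 0, 0, 0, 0]}}

```text
clock: 16.5
ee_pos: [0.5414, -0.2408, 0.0246]
ee_rot: [3.141, -0.001, 0.001]
ft_force: [-3.1, 1.1, 8.0]
gripper_width: 0.0287
grip_force: 40.3
```

{"fn": "jog_arm", "kwargs": {"grip": [0.4, 0.45, 0.5, 0.6, 0.6, 0.6, 0.6, 0.6, 0.6, 0.6], "translation": [[0, 0, 0], [0, 0, 0], [0, 0, 0], [0, 0, 0], [0, 0, 0], [0, 0, 0], [0, 0, -0.2], [0, 0, -0.6], [0, 0, -0.8], [0, 0, -0.6]], "twist": [0, 0, 0, 0, 0, 0, 0, 0, 0, 0]}}

```text
clock: 17.5
ee_pos: [0.5417, -0.2407, 0.1367]
ee_rot: [3.141, -0.002, 0.001]
ft_force: [1.0, -0.2, -0.5]
gripper_width: 0.0513
grip_force: 0.0
```

```bash
python3 - <<'E'
from h import *
s=optics.snapshot("side")
cv2.imwrite("pics/pl2.png",cv2.resize(s["pixels"][80:280,330:570],(720,600))[:,:,::-1])
print(ctrl.get_state()["ee_pos"])
E
```

```text
[ 0.544116   -0.2415878   0.14209003]
```

View pics/pl2.png

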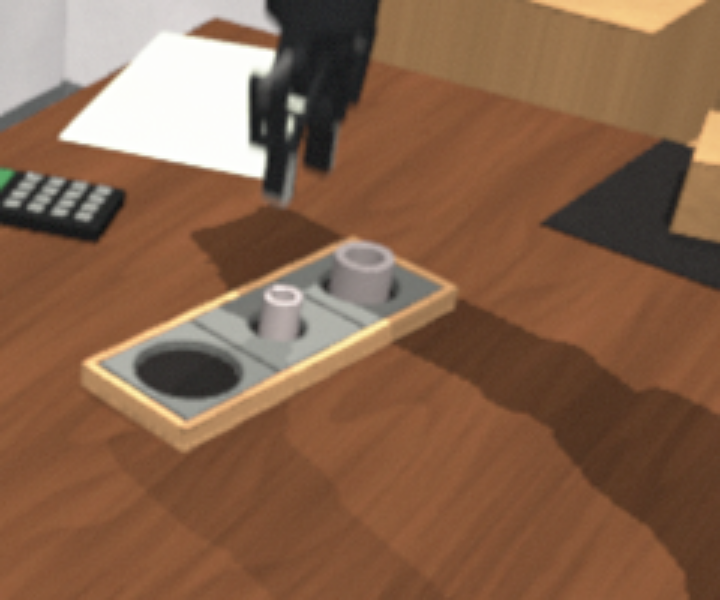

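The small ring is seated at crop (282,310). Now the large silver ring.

{"fn": "jog_arm", "kwargs": {"grip": [1, 1, 1, 1, 1, 1, 1, 1, 1, 1, 1, 1, 1, 1, 1, 1, 1, 1, 1], "translation": [[0.041, -0.727, 0], [0.041, -0.727, 0], [0.041, -0.727, 0], [0.041, -0.727, 0], [0.041, -0.727, 0], [0.041, -0.727, 0], [0.041, -0.727, 0], [0.041, -0.727, 0], [0.041, -0.727, 0], [0.041, -0.727, 0.1], [0.041, -0.727, 0.1], [0.041, -0.727, 0.1], [0.041, -0.727, 0.2], [0.041, -0.727, 0.2], [0.041, -0.727, 0.1], [0.041, -0.727, 0], [0, 0, 0], [0, 0, 0], [0, 0, 0]], "twist": [0, 0, 0, 0, 0, 0, 0, 0, 0, 0, 0, 0, 0, 0, 0, 0, 0, 0, 0]}}

```text
clock: 19.45
ee_pos: [0.5742, 0.3396, 0.0938]
ee_rot: [3.141, -0.001, -0.001]
ft_force: [0.3, -0.9, 0.9]
gripper_width: 0.0855
grip_force: 0.0
```

{"fn": "jog_arm", "kwargs": {"grip": [1, 1, 1, 1, 1, 1, 1, 0.6, 0.6, 0.6, 0.6, 0.6, 0.6, 0.6, 0.6], "translation": [[0.01, -0.025, 0.3], [0, 0, 0.4], [0, 0, 0.4], [0, 0, 0.4], [0, 0, 0.18], [0, 0, 0], [0, 0, 0], [0, 0, 0], [0, 0, 0], [0, 0, 0], [0, 0, 0], [0, 0, 0], [0, 0, 0], [0, 0, 0], [0, 0, 0]], "twist": [0, 0, 0, 0, 0, 0, 0, 0, 0, 0, 0, 0, 0, 0, 0]}}

```text
clock: 20.95
ee_pos: [0.575, 0.3429, 0.0115]
ee_rot: [-3.14, -0.003, 0.001]
ft_force: [-1.0, -0.6, 6.8]
gripper_width: 0.0633
grip_force: 44.2
```

{"fn": "jog_arm", "kwargs": {"grip": [0.6, 0.6, 0.6, 0.6, 0.6, 0.6, 0.6, 0.6, 0.6, 0.6, 0.6, 0.6, 0.6, 0.6, 0.6, 0.6, 0.6, 0.6, 0.6, 0.6], "translation": [[0, 0, -0.2], [0, 0, -0.4], [0, 0, -0.6], [0, 0, -0.6], [-0.019, 0.698, 0], [-0.019, 0.698, 0], [-0.019, 0.698, 0], [-0.019, 0.698, 0], [-0.019, 0.698, 0], [-0.019, 0.698, 0], [-0.019, 0.698, 0], [-0.019, 0.698, 0], [-0.019, 0.698, 0], [-0.019, 0.698, 0], [-0.019, 0.698, 0], [-0.019, 0.698, 0], [-0.019, 0.698, 0], [-0.019, 0.698, 0], [0, 0, 0], [0, 0, 0]], "twist": [0, 0, 0, 0, 0, 0, 0, 0, 0, 0, 0, 0, 0, 0, 0, 0, 0, 0, 0, 0], "squeeze": 50}}

```text
clock: 22.95
ee_pos: [0.5609, -0.1473, 0.1]
ee_rot: [-3.142, -0.0, -0.002]
ft_force: [-0.2, 0.9, -1.0]
gripper_width: 0.0628
grip_force: 55.0
```

```bash
python3 - <<'E'
from h import *
s=optics.snapshot("side"); w=optics.snapshot("wrist")
a=cv2.resize(s["pixels"][80:280,330:570],(480,400)); b=cv2.resize(w["pixels"],(320,240))
o=np.zeros((400,800,3),np.uint8); o[:,:480]=a; o[:240,480:]=b
cv2.imwrite("pics/held3.png",o[:,:,::-1]); print(ctrl.get_state()["ee_pos"])
E
```

```text
[ 0.56126786 -0.14484458  0.099935  ]
```

View pics/held3.png

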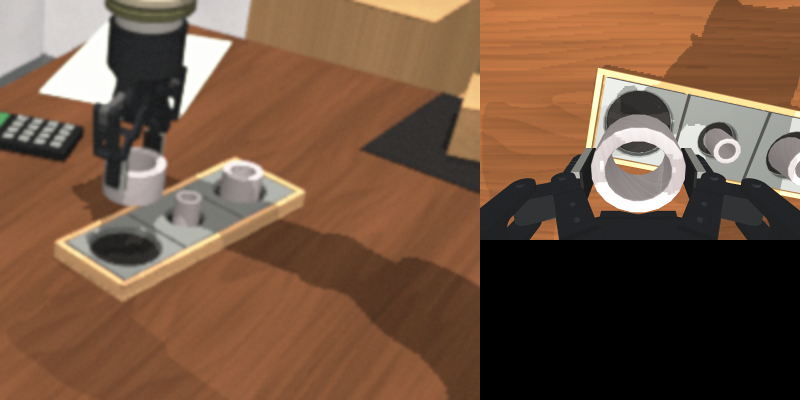

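The large ring is held upright above the large pocket (side view, about (135,180)).

{"fn": "jog_arm", "kwargs": {"grip": [0.6, 0.6, 0.6, 0.6, 0.6, 0.6, 0.6, 0.6], "translation": [[0.005, 0.0, 0.4], [0, 0, 0.4], [0, 0, 0.4], [0, 0, 0.2], [0, 0, 0.08], [0, 0, 0.05], [0, 0, 0], [0, 0, 0]], "twist": [0, 0, 0, 0, 0, 0, 0, 0]}}

```text
clock: 23.85
ee_pos: [0.5619, -0.1464, 0.024]
ee_rot: [3.141, -0.001, 0.001]
ft_force: [0.1, 0.6, -2.2]
gripper_width: 0.0622
grip_force: 55.0
```

{"fn": "jog_arm", "kwargs": {"grip": [0.6, 0.6, 0.6, 0.6, 0.6], "translation": [[0, 0, 0.02], [0, 0, 0.02], [0, 0, 0.01], [0, 0, 0], [0, 0, 0]], "twist": [0, 0, 0, 0, 0]}}

```text
clock: 24.35
ee_pos: [0.5616, -0.1465, 0.0215]
ee_rot: [3.141, -0.001, 0.0]
ft_force: [-1.7, 1.2, 5.6]
gripper_width: 0.0623
grip_force: 55.7
```

{"fn": "jog_arm", "kwargs": {"grip": [0.78, 0.84, 0.9, 1, 1, 1, 1, 1, 1, 1, 1, 1, 1, 1, 1], "translation": [[0, 0, 0], [0, 0, 0], [0, 0, 0], [0, 0, 0], [0, 0, 0], [0, 0, 0], [0, 0, -0.2], [0, 0, -0.6], [0, 0, -0.8], [0, 0, -0.8], [0, 0, -0.4], [0, 0, 0], [0, 0, 0], [0, 0, 0], [0, 0, 0]], "twist": [0, 0, 0, 0, 0, 0, 0, 0, 0, 0, 0, 0, 0, 0, 0]}}

```text
clock: 25.85
ee_pos: [0.5605, -0.1462, 0.1593]
ee_rot: [-3.141, 0.002, 0.001]
ft_force: [0.5, -0.2, 0.2]
gripper_width: 0.0854
grip_force: 0.0
```

```bash
python3 - <<'E'
from h import *
s=optics.snapshot("side"); t=optics.snapshot("top"); p=t["pixels"].min(2)
cv2.imwrite("pics/pl3.png",cv2.resize(s["pixels"][80:280,330:570],(720,600))[:,:,::-1])
for n,uv in dict(nut=(312,219),slug_m=(193,289),slug_l=(245,285)).items(): print(n,circle(t,p>175,uv,.036))
st=ctrl.get_state();print(st["ee_pos"],st["gripper_width"],world(t,(320,124),.092)[0],[d["extent"] for d in optics.recognise("torch","top")])
E
```

```text
nut [589.5 102.9  46.   46.5 589.9 102.6  50.7]
slug_m [458.5 341.4  43.7  44.5 458.5 341.7  45.9]
slug_l [463.2 239.   61.2  61.4 463.1 239.   63. ]
[ 0.56075378 -0.14623896  0.1595503 ] 0.08521603941286249 [0.7627804  0.07959482 0.092     ] [[315.6, 123.8, 330.8, 145.6]]
```

View pics/pl3.png

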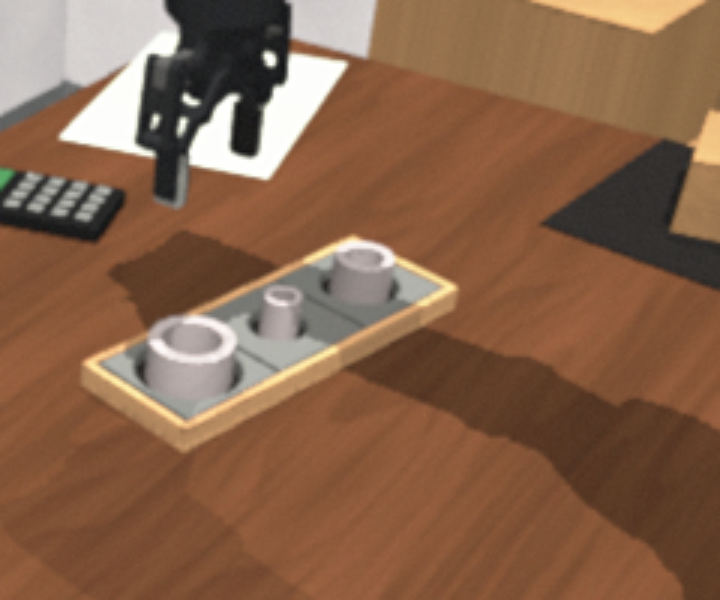

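All three rings sit flat in their pockets: large (190,355), small (282,310) and medium (362,272). The slugs, nut and torch have not moved.

```bash
python3 -c "
from plant import ctrl
print(ctrl.job_done())"
```

```text
the job is handed in; nothing more can be done
None
```

I handed the job in at about 26 s: the final pictures show each ring standing flat in its own-size pocket, and the slugs, hexagon nut and torch where they started; the hand-in returned no verdict.

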